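Lift a lantern on its carrying rod and hold it level

TASK

Pick the wooden-handled carrying rod off the book, pass its brass end through the ring on top of the teal lantern until the ring is over the groove between the rod's two brass collars, and lift the lantern on the rod at least 5 cm clear of its plinth. Finish while still holding it up there, motionless, rod level and lantern hanging upright from the rod alone. Only the rod may touch the lantern, never the gripper, and the lantern must not be tipped over nor the other goods on the table be disturbed.

Things in the scene. Friction and masses are not known exactly. Their poses are not given: they have to be found in the camera images.
- rod: Carrying rod, 110 g, lying level on the blue book, brass end pointing roughly to the robot's left (+y). Own x axis along it towards the brass end, z up. Square light-wood handle 24 x 24 mm, x = -50 to +50 mm, then a brass bar 10 mm in diameter with two 16 mm collars. Origin at the centre of the handle's underside: the rod's centre line is 12 mm above it.
- rod_grip (a point): Point on the rod's centre line, inside the handle, at x = 10 mm of the rod: a good place to grip, across the handle. It is near the rod's centre of mass.
- rod_seat (a point): Point on the rod's centre line in the middle of the groove, at x = 119 mm of the rod, where the lantern's ring belongs. The groove (10 mm bar) runs from x = 100 to 138 mm, between a 16 mm collar at 94 to 100 mm and the 16 mm end collar at 138 to 144 mm.
- rod_tip (a point): Centre of the rod's brass tip (x = 152 mm of the rod); from the end collar at 144 mm it tapers to 10 mm.
- books: Two books, yellow below and blue on top, fixed; 150 x 210 mm, blue top face 140 x 190 mm at 30 mm height. The rod lies on them. Origin at the centre of the underside.
- lantern: Square teal lantern with a white candle in it, 88 x 88 mm at most, on its plinth; 0.14 to 0.24 kg, centre of mass about 60 mm above its underside. Origin at the centre of its underside, z up. Roof from 98 to 122 mm height, narrowing to 32 mm square; on it an upright brass ring, whose top is 164 mm above the underside.
- lantern_ring (a point): Centre of the brass ring, on the lantern's axis, 143 mm above its underside. The ring stands fixed on the roof; wire 6 mm thick, opening 30 mm in diameter; the hole runs along the lantern's own y axis (straight through, can be entered from either side), roughly along world y.
- plinth: The lantern's wooden plinth, fixed, 110 x 110 x 30 mm high. Origin at the centre of its underside, on the table.
- plinth_b: A second, identical fixed plinth, which carries the succulent.
- succulent: Succulent in a terracotta pot, 68 mm wide, 80 mm tall, a bystander; leave it alone. Origin at the centre of its underside, z up
- candlestick: Yellow bobbin candlestick, 72 mm wide, 130 mm tall, a bystander; leave it alone. Origin at the centre of its underside, z up
- vase: Blue vase, 84 mm wide, 125 mm tall, a bystander; leave it alone. Origin at the centre of its underside, z up
- bowl: White bowl, 120 mm wide, 45 mm tall, a bystander; leave it alone. Origin at the centre of its underside, z up
- mug: Red mug, 80 mm wide, 90 mm tall, a bystander; leave it alone. Origin at the centre of its underside, z up
- giftbox: Cardboard gift box with an orange lid, 90 x 120 x 52 mm, a bystander; leave it alone. Origin at the centre of its underside, z up
Things that resemble listed ones, but are neither listed nor needed, are in the scene too. There is more than one size of the lantern; the one meant has the size given above.

How it is judged:
On the way, in this order (a step that is already met when the one before it is completed fails the run):
1. the rod is lifted off the books in the gripper (height (world z) of rod above 0.045 m and contact force between the fingers and rod above 1 N and contact force between rod and books below 0.1 N), for 0.2 s.
2. the rod is through the ring, the ring over the groove, while the lantern still stands on its plinth (x of lantern_ring in the frame of rod between 0.1 and 0.138 m and y of lantern_ring in the frame of rod between -0.014 and 0.014 m and z of lantern_ring in the frame of rod between -0.004 and 0.026 m and angle between the x axis of rod and the y axis of lantern, either way round below 0.6 rad and contact force between lantern and plinth above 0.3 N), for 0.1 s.
At the end, for the whole second after the job is handed in: Rod gripped, ring over its groove; lantern hangs from the rod alone, 40 mm or more above the plinth top, untouched by anything else; rod and lantern level within 0.2 rad; lantern below 0.03 m/s and 0.35 rad/s; bystanders within 30 mm of their places and 0.3 rad of upright (x of lantern_ring in the frame of rod between 0.1 and 0.138 m and y of lantern_ring in the frame of rod between -0.014 and 0.014 m and z of lantern_ring in the frame of rod between -0.004 and 0.026 m and angle between the x axis of rod and the y axis of lantern, either way round below 0.6 rad and z of lantern in the frame of plinth above 0.07 m and contact force between rod and lantern above 0.5 N and contact force between the fingers and rod above 1 N and contact force between each of the fingers, the arm and lantern below 0.1 N and contact force between each of lantern, rod and plinth below 0.1 N and contact force between each of lantern, rod and plinth_b below 0.1 N and contact force between each of lantern, rod and books below 0.1 N and contact force between each of lantern, rod and succulent below 0.1 N and contact force between each of lantern, rod and candlestick below 0.1 N and contact force between each of lantern, rod and vase below 0.1 N and contact force between each of lantern, rod and bowl below 0.1 N and contact force between each of lantern, rod and mug below 0.1 N and contact force between each of lantern, rod and giftbox below 0.1 N and angle between each of rod, lantern's own z axis and vertical below 0.2 rad and linear speed of lantern below 0.03 m/s and angular speed of lantern below 0.35 rad/s and not (distance of any of succulent, candlestick, vase, bowl, mug, giftbox from where it was at the start of the episode above 0.03 m or angle between any of succulent, candlestick, vase, bowl, mug, giftbox's own z axis and vertical above 0.3 rad)); the arm keeps its last pose, push and grip.
It fails at once if the gripper or arm presses on the lantern with more than 2 N (contact force between any of the fingers, the arm and lantern above 2 N).
It fails at once if the lantern is tipped by more than 0.6 rad (angle between lantern's own z axis and vertical above 0.6 rad).
It fails at once if a bystander is moved by more than 30 mm or tipped by more than 0.3 rad (distance of any of succulent, candlestick, vase, bowl, mug, giftbox from where it was at the start of the episode above 0.03 m or angle between any of succulent, candlestick, vase, bowl, mug, giftbox's own z axis and vertical above 0.3 rad).
It also fails if it takes over 48 s, if anything falls off the work surface, if the arm or the gripper's body presses on something with over 40 N, if the wrist force passes 120 N, or if a joint passes its speed limit or range.

ROBOT

A 6-joint arm with a two-finger parallel gripper is mounted at the origin on the work surface. World frame = base frame: x ahead of the robot, y to its left, z up, the work surface at z = 0. Lengths are in m, angles in rad, forces in N, time in s.
With the tool pointing down it reaches from about 0.375 to 0.9 m from the base axis. Payload 3.1 kg.
Tool frame: the origin (TCP) lies at the very end of the fingers, on their centre line; the grasp point (between the pads) lies 19 mm behind it; z points along the fingers, y is the line along which they close (so a half turn about z gives the same grasp; the last joint's range is limited). The gripper opens to 85 mm and grips with 20 to 120 N. Pads are 22 mm wide; open, the fingers measure 114 mm over their backs; the gripper's body (76 mm by 85 mm) begins 54 mm behind the grasp point. The pads swing forward as they close: fully open they stand 13 mm farther back than shut.
Start: joints at [-1.512, 0.527, 1.433, -0, 1.181, -0.178], TCP at [0.147, -0.608, 0.231] pointing down, gripper open.
Joint ranges: [-3.08, 3.08], [-0.75, 2.2], [0.22, 2.44], [-1.43, 4.57], [0, 2.65], [-2.85, 2.85]. Speed limits (rad/s): [2.79, 2.79, 3.14, 3.14, 3.14, 3.14].

INTERFACE

Orientations are given as a unit quaternion [x, y, z, w].
In Python, from station import manip, vision gives the robot as it stands.
- The arm moves only by the tool drive_tool, never from a script. Its argument "deltas" is a list that holds one entry, the list of rows, each a list of 4 numbers: the shift along the tool's x, y, z in mm, then the turn about the tool's z in rad. A call has 1 to 5 rows; each row is the pose to reach, as a shift and turn from the pose commanded when the call began, along the tool's axes at that moment; what a row does not reach only later rows make up. A row lasts 1/12 s, in which the tool goes at most 41.7 mm and 7.16 degrees, less where a joint would pass 70% of its speed; a pose out of reach is approached as far as the arm can. A call with a gripper value outside its range is refused whole. "jaw" is the finger opening in mm, from 0 to 85.4, set as the call begins (left out, the last holds). The fingers move at their own pace and stop on an object; "force" is the grip in N (left out, the last holds). Time passes only in rows, so rows that repeat a pose let the fingers close. It gives the time, the measured TCP pose, the force, the opening and the grip force at its end, in the units of the state.
- manip.sense(): the state, without advancing time (a new reading comes with each control period).
- vision.snapshot(name): name is "side" or "top"; returns the picture (480x640x3 uint8, red, green, blue); there is no depth.
- vision.camera_model(name): a dict with "camera_matrix" (3x3 intrinsics, pixels), "D" ([k1, k2, p1, p2, k3] as OpenCV has them; the pictures are not rectified), "rvec" (rotation vector, rad) and "tvec" (3), from world to camera coordinates, as OpenCV has them. Camera axes: x right, y down, z forward; pixel columns grow to the right and rows downward; lengths in m; the calibration is good to about 2 mm. A picture is of the moment at which its call begins. camera_model takes no time and is no camera call.
- manip.sign_off(): hands the job in; it is judged then, once.
The state is a dict: "t": time; "q": joint angles; "qd": joint speeds; "tau": joint torques, N m; "tcp_pos": TCP position; "tool_rot": TCP orientation; "force": force on the tool from outside, world axes, zero at the start; "ft_torque": the same for the moment, N m; "finger_gap": opening from 0.0 (shut) to 1.0 (fully open); "gripper_force": force on a finger pad.
Only numpy, scipy, OpenCV 4.12 (cv2) and the standard library are available. Lean on these libraries where they do the work, as an engineer would, in place of code of your own. Each camera call takes 0.05 s, during which the arm holds its last target. There are 200 camera calls.

## Working session

There is one attempt and no reset: what is moved stays moved. The work goes in short steps, Python scripts to look and compute and a tool call to move; the robot and the scene stay as the last step left them, time stands still between calls to the robot, and variables do not carry over. Pictures are saved under pics/ and viewed, at most 10 in all, crops included, and the job is handed in when it is done.

Besides the shell and the picture viewer there is one more tool, called after "Emit:" as name([rows], argument=value, ...), one row to a line, values as JSON. drive_tool: Moves the arm, as the interface text tells. Its arguments: {"type":"object","properties":{"deltas":{"type":"array"},"jaw":{"type":"number"},"force":{"type":"number"}},"required":["deltas"]}

```bash
mkdir -p pics; ls; python3 - <<'E'
from station import manip, vision
import cv2
for n in("side","top"):
    cv2.imwrite(f"pics/{n}0.png",vision.snapshot(n)[:,:,::-1])
    print(vision.camera_model(n))
print(manip.sense())
E
```

```text
pics
{'camera_matrix': array([[510.07679139,   0.        , 319.39758648],
       [  0.        , 510.07679139, 241.28528198],
       [  0.        ,   0.        ,   1.        ]]), 'D': array([0.00037526, 0.        , 0.        , 0.        , 0.        ]), 'rvec': array([ 0.88979269, -2.25126479,  1.2955211 ]), 'tvec': array([0.40526863, 0.32120038, 0.82679984])}
{'camera_matrix': array([[587.9570071 ,   0.        , 325.72203959],
       [  0.        , 587.9570071 , 241.36209219],
       [  0.        ,   0.        ,   1.        ]]), 'D': array([0.00389338, 0.        , 0.        , 0.        , 0.        ]), 'rvec': array([ 2.1629679 , -2.16110909,  0.11808218]), 'tvec': array([-0.04169565,  0.60227172,  1.63945462])}
{'t': 0.1, 'q': array([-1.51248076e+00,  5.28386488e-01,  1.43379862e+00,  1.32917642e-05,
        1.18140478e+00, -1.78489565e-01]), 'qd': array([-0.00061875, -0.00194342, -0.00450126,  0.00133406, -0.00050977,
        0.0016522 ]), 'tau': array([-4.18223080e-04, -4.43305421e+01, -1.78587198e+01, -1.93387532e-04,
        3.87140593e-03, -8.47501610e-06]), 'tcp_pos': array([ 0.14662349, -0.60688178,  0.23041554]), 'tool_rot': array([ 9.92998405e-01,  1.18123541e-01,  6.61025694e-05, -9.96445985e-04]), 'force': array([-0.02219616, -0.27416296,  0.4353713 ]), 'ft_torque': array([-0.04521121, -0.02668561, -0.02582486]), 'gripper_force': 0.0, 'finger_gap': 0.9964623679645978}
```

View pics/side0.png

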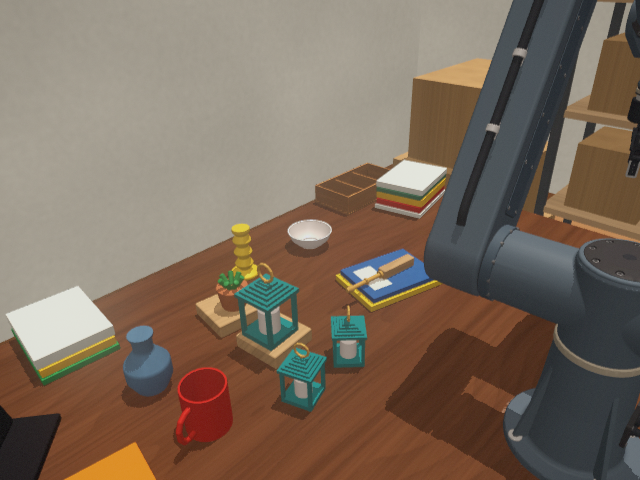

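View pics/top0.png

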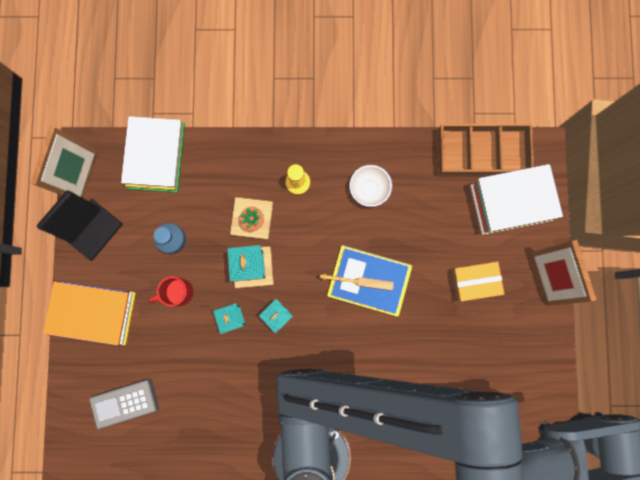

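Candidates:
- Lanterns: large one on the plinth at side (267,310) / top (246,263); small ones at side (302,378) / top (228,318) and side (348,340) / top (275,316). I choose the large one on the plinth.
- Rod: only one, at side (385,272) / top (358,281).

Next, close crops to check this.

```bash
python3 - <<'E'
import cv2
a=cv2.imread("pics/top0.png")[240:310,220:420]; b=cv2.imread("pics/side0.png")[240:350,225:435]
cv2.imwrite("pics/topc.png",cv2.resize(a,None,fx=4,fy=4,interpolation=cv2.INTER_CUBIC))
b=cv2.resize(b,None,fx=3.8,fy=3.8,interpolation=cv2.INTER_CUBIC);print(b.shape)
cv2.imwrite("pics/sidec.png",b)
E
```

```text
(418, 798, 3)
```

View pics/topc.png

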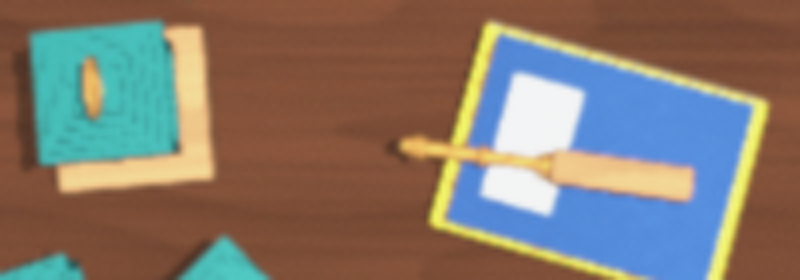

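View pics/sidec.png

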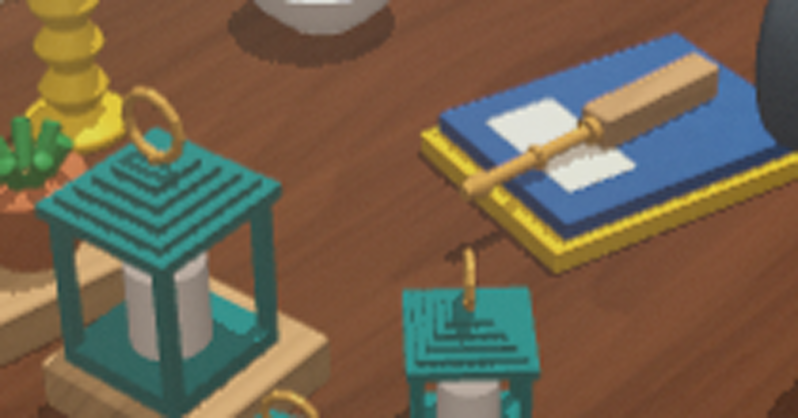

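The top crop shows the ring centre at about (92,88), the rod tip at (402,147), the inner collar at (484,157) and the handle corners at x 551–694. The side crop shows the ring centre at (154,125), the tip at (470,189) and the collar at (540,155). This is the large lantern on the plinth, and it sits off-centre on it.

```bash
cat >geo.py <<'E'
import numpy as np, cv2
from station import manip, vision
def ray(n,p):
    m=vision.camera_model(n);R=cv2.Rodrigues(m["rvec"])[0]
    u=cv2.undistortPoints(np.array([[p]],float),m["camera_matrix"],m["D"])[0,0]
    return -R.T@m["tvec"], R.T@np.array([*u,1])
def tri(pt,ps):
    o1,d1=ray("top",pt);o2,d2=ray("side",ps)
    s=np.linalg.lstsq(np.c_[d1,-d2],o2-o1,rcond=None)[0]
    a,b=o1+s[0]*d1,o2+s[1]*d2
    return (a+b)/2,np.linalg.norm(a-b)
def at(n,p,z):
    o,d=ray(n,p);return o+d*(z-o[2])/d[2]
def proj(n,P):
    m=vision.camera_model(n)
    return cv2.projectPoints(np.array(P,float).reshape(-1,3),m["rvec"],m["tvec"],m["camera_matrix"],m["D"])[0][:,0]
E
python3 - <<'E'
from geo import *
T=lambda X,Y:((X+.5)/4-.5+220,(Y+.5)/4-.5+240)
S=lambda X,Y:((X+.5)/3.8-.5+225,(Y+.5)/3.8-.5+240)
np.set_printoptions(precision=4,suppress=True)
for k,a,b in(("ring",T(92,88),S(154,125)),("tip",T(402,147),S(470,189)),("collar",T(484,157),S(540,155)),("roofnear",T(178,152),S(163,262)),("hback top -y-x? ",T(692,201),S(718,62))):print(k,*tri(a,b))
print("handle top z.054",[at("top",T(*c),.054)[:2] for c in((556,150),(551,180),(694,168),(692,201))])
print("tip,collar z.042",at("top",T(402,147),.042),at("top",T(484,157),.042))
r=[at("top",T(*c),.128)[:2] for c in((30,33),(163,22),(178,152),(40,165))];print("roof",r,np.mean(r,0))
p=[at("top",T(*c),.03)[:2] for c in((206,26),(213,180),(60,191))];print("plinth",p,(p[0]+p[2])/2)
print("ring ends",[at("top",T(*c),.173)[:2] for c in((91,57),(94,119))])
E
```

```text
ring [0.5328 0.1734 0.1744] 0.001668813116821348
tip [ 0.5006 -0.0268  0.0468] 0.003629867212099448
collar [ 0.4942 -0.0839  0.0447] 0.0024499664833500215
roofnear [0.5168 0.1496 0.0833] 0.05954229944296659
hback top -y-x?  [ 0.4647 -0.227   0.0566] 0.0012546062225537319
handle top z.054 [array([ 0.4996, -0.1332]), array([ 0.4787, -0.1296]), array([ 0.4872, -0.2293]), array([ 0.4642, -0.2277])]
tip,collar z.042 [ 0.5023 -0.0256  0.042 ] [ 0.4953 -0.0832  0.042 ]
roof [array([0.5739, 0.223 ]), array([0.5814, 0.1339]), array([0.4942, 0.1227]), array([0.4855, 0.2146])] [0.5338 0.1735]
plinth [array([0.589 , 0.1145]), array([0.4794, 0.1082]), array([0.4716, 0.2164])] [0.5303 0.1654]
ring ends [array([0.5537, 0.1752]), array([0.5133, 0.1726])]
```

```bash
cat >>geo.py <<'E'
from scipy.spatial.transform import Rotation as Ro
def go(target,yaw):
    s=manip.sense();R=Ro.from_quat(s["tool_rot"]).as_matrix()
    y0=np.arctan2(R[1,0],R[0,0])
    print("t",s["t"],"tcp",s["tcp_pos"].round(4),"yaw",round(y0,4),"tool deltas mm",(R.T@(np.array(target)-s["tcp_pos"])*1e3).round(1),"turn",round(-(yaw-y0),4),"F",s["force"].round(1),"gap",s["finger_gap"]*85.4,s["gripper_force"])
E
python3 -c "
from geo import *
go([.484,-.162,.15],1.444)"
```

```text
t 0.1 tcp [ 0.1466 -0.6069  0.2304] yaw 0.2368 tool deltas mm [ 432.3 -353.2   81.3] turn -1.2072 F [-0.  -0.3  0.4] gap 85.09788622417665 0.0
```

Emit:
drive_tool([
  [[28, -23, 0, -0.08], [56, -46, 0, -0.16], [84, -69, 0, -0.24], [112, -92, 0, -0.32], [140, -115, 0, -0.4]],
], jaw=60, force=110)

```text
t: 0.52
tcp_pos: [0.2563, -0.4612, 0.2309]
tool_rot: [0.949, 0.315, 0.0, -0.001]
force: [0.7, -0.1, -0.4]
finger_gap: 0.699
gripper_force: 0.0
```

```bash
python3 -c "
from geo import *
go([.484,-.162,.15],1.444)"
```

```text
t 0.5167 tcp [ 0.2563 -0.4612  0.2309] yaw 0.64 tool deltas mm [ 361.2 -103.9   81.2] turn -0.804 F [ 0.7 -0.1 -0.4] gap 59.676324737885075 0.0
```

Emit:
drive_tool([
  [[36, -10, 0, -0.08], [72, -20, 0, -0.16], [108, -30, 0, -0.24], [144, -40, 0, -0.32], [180, -50, 0, -0.4]],
])

```text
t: 0.93
tcp_pos: [0.3714, -0.3139, 0.2311]
tool_rot: [0.868, 0.497, 0.0, -0.0]
force: [1.1, 0.4, 0.3]
finger_gap: 0.705
gripper_force: 0.0
```

```bash
python3 -c "
from geo import *
go([.484,-.162,.10],1.444)"
```

```text
t 0.9333 tcp [ 0.3714 -0.3139  0.2311] yaw 1.0404 tool deltas mm [187.9  20.4 131.2] turn -0.4036 F [1.1 0.4 0.3] gap 60.249341597168 0.0
```

Emit:
drive_tool([
  [[38, 4, 16, -0.08], [76, 8, 32, -0.16], [114, 12, 48, -0.24], [151, 16, 64, -0.32], [188, 20, 80, -0.404]],
])

```text
t: 1.35
tcp_pos: [0.4843, -0.1622, 0.1505]
tool_rot: [0.75, 0.661, -0.0, -0.0]
force: [0.9, -0.8, 0.2]
finger_gap: 0.702
gripper_force: 0.0
```

```bash
python3 - <<'E'
from geo import *
go([.484,-.162,.033],1.444)
a=vision.snapshot("side")[235:325,325:455];b=vision.snapshot("top")[230:320,300:430]
im=np.vstack([cv2.resize(x[:,:,::-1],(433,300),interpolation=cv2.INTER_CUBIC) for x in(a,b)])
cv2.imwrite("pics/pre.png",im)
E
```

```text
t 1.35 tcp [ 0.4843 -0.1622  0.1505] yaw 1.4448 tool deltas mm [  0.2  -0.3 117.5] turn 0.0008 F [ 0.9 -0.8  0.2] gap 59.97414769178343 0.0
```

View pics/pre.png

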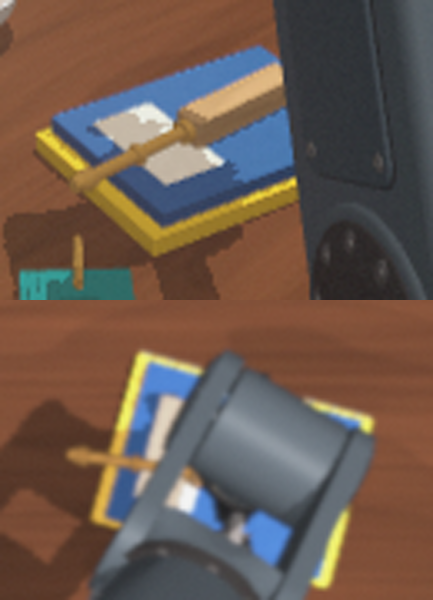

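The rod has not moved. The wrist is over the handle (bottom half, about (220,480)) and the brass tip shows at the left (75,457). Going down.

Emit:
drive_tool([
  [[0, 0, 30, 0], [0, 0, 60, 0], [0, 0, 85, 0], [0, 0, 104, 0], [0, 0, 116, 0]],
])

```text
t: 1.87
tcp_pos: [0.4824, -0.1643, 0.0334]
tool_rot: [0.752, 0.659, -0.001, -0.001]
force: [0.5, -0.4, 0.0]
finger_gap: 0.702
gripper_force: 0.0
```

Emit:
drive_tool([
  [[0, 0, 0, 0], [0, 0, 0, 0], [0, 0, 0, 0], [0, 0, 0, 0], [0, 0, 0, 0]],
], jaw=15, force=110)

```text
t: 2.28
tcp_pos: [0.4843, -0.1646, 0.0365]
tool_rot: [0.752, 0.66, 0.0, 0.001]
force: [-0.1, -0.3, 2.1]
finger_gap: 0.25
gripper_force: 108.4
```

Emit:
drive_tool([
  [[0, 0, 0, 0], [0, 0, 0, 0], [0, 0, 0, 0], [0, 0, 0, 0], [0, 0, 0, 0]],
])

```text
t: 2.7
tcp_pos: [0.4843, -0.1647, 0.0365]
tool_rot: [0.752, 0.66, 0.0, 0.001]
force: [-1.1, -1.8, 7.3]
finger_gap: 0.251
gripper_force: 109.1
```

Emit:
drive_tool([
  [[0, 0, -10, 0], [0, 0, -25, 0], [0, 0, -40, 0], [0, 0, -50, 0], [0, 0, -50, 0]],
])

```text
t: 3.12
tcp_pos: [0.4849, -0.1646, 0.0875]
tool_rot: [0.751, 0.66, 0.001, 0.002]
force: [-0.1, -0.0, -2.0]
finger_gap: 0.248
gripper_force: 108.3
```

Emit:
drive_tool([
  [[0, 0, -18, -0.04], [0, 0, -36, -0.08], [0, 0, -54, -0.12], [0, 0, -72, -0.17], [0, 0, -80, -0.217]],
])

```text
t: 3.53
tcp_pos: [0.4843, -0.1642, 0.1669]
tool_rot: [0.675, 0.738, 0.0, 0.001]
force: [0.0, -0.4, -2.1]
finger_gap: 0.251
gripper_force: 108.3
```

Emit:
drive_tool([
  [[0, 0, 0, 0], [0, 0, 0, 0], [0, 0, 0, 0]],
])

```text
t: 3.78
tcp_pos: [0.4829, -0.1636, 0.1644]
tool_rot: [0.676, 0.737, -0.0, -0.001]
force: [0.2, -0.6, -1.1]
finger_gap: 0.252
gripper_force: 108.2
```

```bash
python3 - <<'E'
from geo import *
go([.533+.01,.173-.2,.168],1.661)
a=vision.snapshot("side")[180:350,225:425];b=vision.snapshot("top")[215:315,220:420]
im=np.vstack([cv2.resize(x[:,:,::-1],None,fx=k,fy=k,interpolation=cv2.INTER_CUBIC) for x,k in((a,2.2),(b,2.2))]);
print(im.shape);cv2.imwrite("pics/lift.png",im)
cv2.imwrite("pics/lside.png",a[:,:,::-1])
E
```

```text
t 3.7833 tcp [ 0.4829 -0.1636  0.1644] yaw 1.6567 tool deltas mm [130.9  71.6  -3.6] turn -0.0043 F [ 0.2 -0.6 -1.1] gap 21.479459323791655 108.23919653892517
(594, 440, 3)
```

View pics/lift.png

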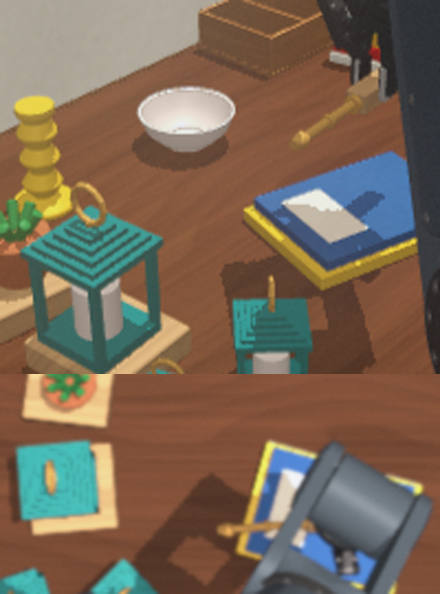

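The rod is held level. The tip is at side-crop (298,139) and top-crop (222,157); the book is clear. Triangulating the tip.

```bash
python3 - <<'E'
from geo import *
S=lambda X,Y:((X+.5)/2.2-.5+225,(Y+.5)/2.2-.5+180)
T=lambda X,Y:((X+.5)/2.2-.5+220,(Y-374+.5)/2.2-.5+215)
print(tri(T(222,531),S(298,139)),tri(T(262,528),S(327,126)), tri(T(51,477),S(89,203)))
d=np.array([np.cos(1.657),np.sin(1.657)]);c=np.array([.4829,-.1636])
for z in(.165,.17,.175):
  print(z,proj("side",[[*(c+d*l),z] for l in(.142-.003,.084)])*1.0,"observed",S(298,139),S(327,126),"top",proj("top",[[*(c+d*.139),z]]),T(222,531))
E
```

```text
(array([ 0.46967374, -0.02898785,  0.17576149]), np.float64(0.0011156070353720354)) (array([ 0.47322747, -0.07624727,  0.16857275]), np.float64(0.0018015344798604676)) (array([0.53308072, 0.17274568, 0.17508475]), np.float64(0.0012363639702138763))
0.165 [[358.13588919 247.93264618]
 [373.06805411 237.44285591]] observed (360.18181818181813, 242.9090909090909) (373.3636363636364, 237.0) top [[319.32881903 285.92485154]] (320.6363636363636, 286.09090909090907)
0.17 [[358.17316281 245.82920892]
 [373.13817408 235.38696173]] observed (360.18181818181813, 242.9090909090909) (373.3636363636364, 237.0) top [[319.30180633 285.85379324]] (320.6363636363636, 286.09090909090907)
0.175 [[358.21061363 243.71580003]
 [373.20861581 233.32165299]] observed (360.18181818181813, 242.9090909090909) (373.3636363636364, 237.0) top [[319.27461684 285.78226988]] (320.6363636363636, 286.09090909090907)
```

```bash
python3 -c "
from geo import *
go([.5475,.0087,.167],1.66)"
```

```text
t 3.8833 tcp [ 0.4829 -0.1636  0.1642] yaw 1.6572 tool deltas mm [166.1  79.2  -2.7] turn -0.0028 F [-0.1 -0.2 -1.9] gap 21.507217664085697 108.23408961296082
```

Emit:
drive_tool([
  [[10, 8, 0, 0], [24, 20, 0, 0], [40, 34, -1, 0], [56, 48, -2, 0], [72, 60, -3, 0]],
])

```text
t: 4.3
tcp_pos: [0.5374, -0.0863, 0.1673]
tool_rot: [0.676, 0.737, -0.0, -0.001]
force: [-0.1, -0.3, -1.8]
finger_gap: 0.251
gripper_force: 108.2
```

Emit:
drive_tool([
  [[20, 7, 0, 0], [45, 13, 0, 0], [68, 17, 0, 0], [84, 19, 0, 0], [94, 19, 0, 0]],
])

```text
t: 4.72
tcp_pos: [0.5474, 0.0102, 0.1673]
tool_rot: [0.675, 0.738, -0.0, -0.001]
force: [-0.5, -0.2, -0.6]
finger_gap: 0.25
gripper_force: 108.2
```

Emit:
drive_tool([
  [[0, 0, 0, 0], [0, 0, 0, 0], [0, 0, 0, 0], [0, 0, 0, 0]],
])

```text
t: 5.05
tcp_pos: [0.548, 0.0071, 0.1682]
tool_rot: [0.676, 0.737, -0.0, 0.0]
force: [-0.2, -0.1, -0.7]
finger_gap: 0.25
gripper_force: 108.2
```

```bash
python3 - <<'E'
from geo import *
go([.5475,.0087,.167],1.66)
a=vision.snapshot("side")[225:295,230:370];b=vision.snapshot("top")[235:295,220:340]
im=np.vstack([cv2.resize(x[:,:,::-1],None,fx=k,fy=k,interpolation=cv2.INTER_CUBIC) for x,k in((a,4.5),(b,5.25))][:2]) if 0 else np.vstack([cv2.resize(a[:,:,::-1],(600,300),interpolation=cv2.INTER_CUBIC),cv2.resize(b[:,:,::-1],(600,300),interpolation=cv2.INTER_CUBIC)])
cv2.imwrite("pics/pre2.png",im)
E
```

```text
t 5.05 tcp [0.548  0.0071 0.1682] yaw 1.6564 tool deltas mm [ 1.6 -0.4  1.2] turn -0.0036 F [-0.2 -0.1 -0.7] gap 21.370630319883155 108.2199776172638
```

View pics/pre2.png

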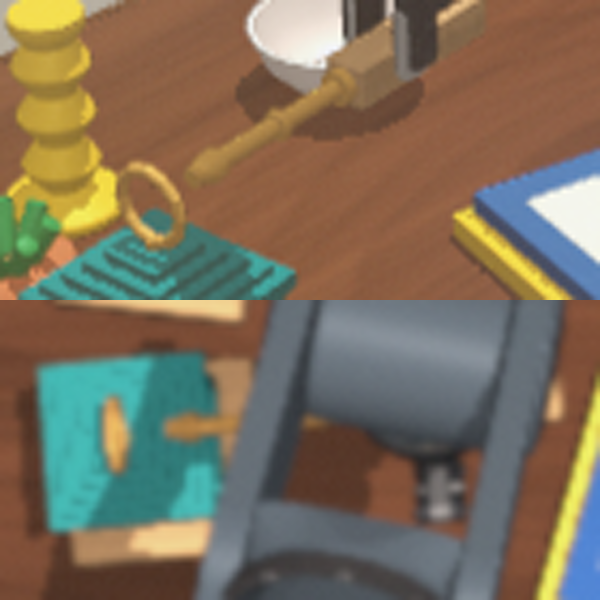

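Side view: the rod tip is at (196,173) and the ring centre at (151,205), with the rod line passing about 1 mm high. Top view: the tip is at (168,428) and the ring at (116,434), so the rod is about 2 mm too far in +x and about 28 mm short of the ring. I'll correct for this and insert.

Emit:
drive_tool([
  [[3, -1.5, 1, 0], [8, -1.5, 1, 0], [15, -1.5, 1, 0], [22, -1.5, 1, 0], [29, -1.5, 1, 0]],
])

```text
t: 5.57
tcp_pos: [0.5437, 0.0379, 0.1673]
tool_rot: [0.676, 0.737, 0.0, -0.0]
force: [0.2, -0.6, -0.6]
finger_gap: 0.247
gripper_force: 108.2
```

Emit:
drive_tool([
  [[8, 0, 0, 0], [16, 0, 0, 0], [24, 0, 0, 0], [30, 0, 0, 0], [34, 0, 0, 0]],
])

```text
t: 5.98
tcp_pos: [0.5407, 0.072, 0.1673]
tool_rot: [0.675, 0.738, -0.0, -0.0]
force: [-0.9, -0.0, 0.0]
finger_gap: 0.248
gripper_force: 108.2
```

Emit:
drive_tool([
  [[0, 0, 0, 0], [0, 0, 0, 0], [0, 0, 0, 0], [0, 0, 0, 0]],
])

```text
t: 6.32
tcp_pos: [0.5411, 0.0705, 0.1673]
tool_rot: [0.676, 0.737, -0.0, 0.0]
force: [0.6, 0.3, -1.8]
finger_gap: 0.251
gripper_force: 108.2
```

```bash
python3 - <<'E'
from geo import *
go([.542,.0714,.167],1.66)
a=vision.snapshot("side")[220:290,215:355];b=vision.snapshot("top")[235:295,200:320]
im=np.vstack([cv2.resize(a[:,:,::-1],(600,300),interpolation=cv2.INTER_CUBIC),cv2.resize(b[:,:,::-1],(600,300),interpolation=cv2.INTER_CUBIC)])
cv2.imwrite("pics/ins.png",im)
E
```

```text
t 6.3167 tcp [0.5411 0.0705 0.1673] yaw 1.6573 tool deltas mm [0.9 1.  0.3] turn -0.0027 F [ 0.6  0.3 -1.8] gap 21.408423615630724 108.2212507724762
```

View pics/ins.png

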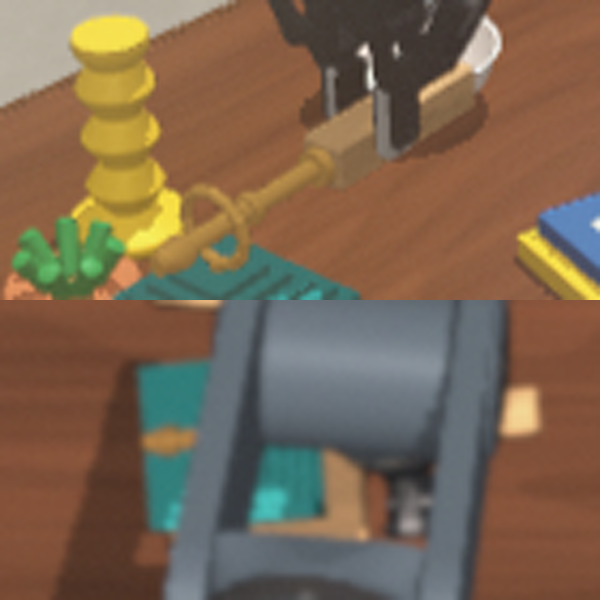

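The rod is through the ring. In the side view the ring crosses the bar at about (215,230), between the inner collar (250,207) and the tip (160,258), which puts it near x = 118 mm. Lifting slowly.

Emit:
drive_tool([
  [[0, 0, -3, 0], [0, 0, -6, 0], [0, 0, -8, 0], [0, 0, -10, 0], [0, 0, -12, 0]],
])

```text
t: 6.83
tcp_pos: [0.5408, 0.0707, 0.1795]
tool_rot: [0.676, 0.737, -0.0, 0.0]
force: [-0.7, 0.0, -2.3]
finger_gap: 0.253
gripper_force: 108.1
```

Emit:
drive_tool([
  [[0, 0, -3, 0], [0, 0, -6, 0], [0, 0, -9, 0], [0, 0, -12, 0], [0, 0, -15, 0]],
])

```text
t: 7.25
tcp_pos: [0.5409, 0.0709, 0.1946]
tool_rot: [0.676, 0.737, -0.0, 0.0]
force: [0.2, 0.1, -2.9]
finger_gap: 0.25
gripper_force: 108.1
```

Emit:
drive_tool([
  [[0, 0, -4, 0], [0, 0, -8, 0], [0, 0, -12, 0], [0, 0, -16, 0], [0, 0, -20, 0]],
])

```text
t: 7.67
tcp_pos: [0.541, 0.0709, 0.2148]
tool_rot: [0.676, 0.737, 0.0, 0.0]
force: [0.1, -1.0, -1.8]
finger_gap: 0.251
gripper_force: 108.1
```

Emit:
drive_tool([
  [[0, 0, -4, 0], [0, 0, -8, 0], [0, 0, -12, 0], [0, 0, -16, 0], [0, 0, -20, 0]],
])

```text
t: 8.08
tcp_pos: [0.541, 0.0708, 0.2347]
tool_rot: [0.676, 0.737, 0.0, 0.0]
force: [-1.0, -0.3, -2.9]
finger_gap: 0.253
gripper_force: 108.1
```

Emit:
drive_tool([
  [[0, 0, -4, 0], [0, 0, -8, 0], [0, 0, -11, 0], [0, 0, -14, 0], [0, 0, -15, 0]],
])

```text
t: 8.5
tcp_pos: [0.5412, 0.0709, 0.2499]
tool_rot: [0.676, 0.737, 0.0, 0.0]
force: [0.0, 0.8, -3.2]
finger_gap: 0.251
gripper_force: 108.1
```

Emit:
drive_tool([
  [[0, 0, 0, 0], [0, 0, 0, 0], [0, 0, 0, 0], [0, 0, 0, 0], [0, 0, 0, 0]],
])

```text
t: 8.92
tcp_pos: [0.5408, 0.0708, 0.2491]
tool_rot: [0.676, 0.737, -0.0, -0.0]
force: [-0.1, -0.2, -3.8]
finger_gap: 0.254
gripper_force: 108.1
```

Emit:
drive_tool([
  [[0, 0, 0, 0], [0, 0, 0, 0], [0, 0, 0, 0], [0, 0, 0, 0], [0, 0, 0, 0]],
])

```text
t: 9.33
tcp_pos: [0.541, 0.0709, 0.2493]
tool_rot: [0.676, 0.737, 0.0, 0.0]
force: [0.1, -0.3, -3.1]
finger_gap: 0.248
gripper_force: 108.1
```

```bash
python3 - <<'E'
from geo import *
go([.542,.0714,.25],1.66)
a=vision.snapshot("side")[170:360,200:390]
cv2.imwrite("pics/up.png",cv2.resize(a[:,:,::-1],(600,600),interpolation=cv2.INTER_CUBIC))
E
```

```text
t 9.3333 tcp [0.541  0.0709 0.2493] yaw 1.6578 tool deltas mm [ 0.4  1.1 -0.7] turn -0.0022 F [ 0.1 -0.3 -3.1] gap 21.151022745473625 108.141188621521
```

View pics/up.png

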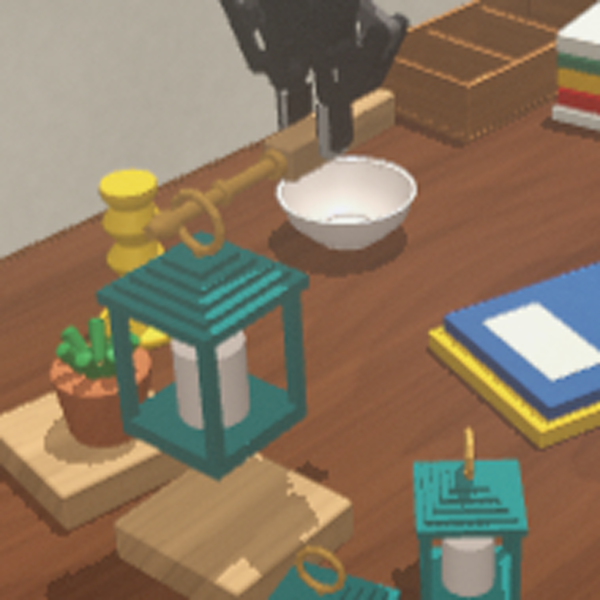

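The lantern hangs upright on the rod, with the ring at (200,222), well clear of the plinth below at (235,520). I'll let it settle and check that it is still by differencing frames.

Emit:
drive_tool([
  [[0, 0, 0, 0], [0, 0, 0, 0], [0, 0, 0, 0], [0, 0, 0, 0], [0, 0, 0, 0]],
])

```text
t: 9.8
tcp_pos: [0.541, 0.0709, 0.2493]
tool_rot: [0.676, 0.737, 0.0, -0.0]
force: [0.3, -0.4, -3.6]
finger_gap: 0.251
gripper_force: 108.1
```

Emit:
drive_tool([
  [[0, 0, 0, 0], [0, 0, 0, 0], [0, 0, 0, 0], [0, 0, 0, 0], [0, 0, 0, 0]],
])

```text
t: 10.22
tcp_pos: [0.541, 0.0709, 0.2493]
tool_rot: [0.676, 0.737, 0.0, 0.0]
force: [0.3, -0.4, -2.7]
finger_gap: 0.25
gripper_force: 108.1
```

Emit:
drive_tool([
  [[0, 0, 0, 0], [0, 0, 0, 0], [0, 0, 0, 0], [0, 0, 0, 0], [0, 0, 0, 0]],
])

```text
t: 10.63
tcp_pos: [0.541, 0.0709, 0.2493]
tool_rot: [0.676, 0.737, 0.0, -0.0]
force: [0.1, -0.5, -3.4]
finger_gap: 0.255
gripper_force: 108.1
```

Emit:
drive_tool([
  [[0, 0, 0, 0], [0, 0, 0, 0], [0, 0, 0, 0], [0, 0, 0, 0], [0, 0, 0, 0]],
])

```text
t: 11.05
tcp_pos: [0.541, 0.0709, 0.2493]
tool_rot: [0.676, 0.737, -0.0, -0.0]
force: [0.5, 0.4, -3.0]
finger_gap: 0.25
gripper_force: 108.1
```

```bash
python3 - <<'E'
from geo import *
go([.542,.0714,.25],1.66)
f=[cv2.cvtColor(vision.snapshot("side")[235:325,225:300],cv2.COLOR_RGB2GRAY).astype(np.float32) for _ in range(14)]
w=cv2.createHanningWindow(f[0].shape[::-1],cv2.CV_32F)
print([np.round(cv2.phaseCorrelate(f[0],g,w)[0],3).tolist() for g in f[1:]],abs(f[-1]-f[0]).max())
# vertical legs expected directions: pixel of lantern bottom near corner vs roof, if hanging upright
C=np.array([.533,.173]);z=.03+.070;y=.087
R=np.array([[np.cos(y),-np.sin(y)],[np.sin(y),np.cos(y)]])
pts=[[*(C+R@np.array(c)),z+h] for c in((-.04,-.04),(.04,-.04),(-.04,.04)) for h in(0,.098)]
print(((proj("side",pts)-[200,170])*600/190).round(0).tolist())
E
```

```text
t 11.05 tcp [0.541  0.0709 0.2493] yaw 1.6578 tool deltas mm [ 0.4  1.1 -0.7] turn -0.0022 F [ 0.5  0.4 -3. ] gap 21.342908815163906 108.14722180366516
[[0.449, -0.077], [0.472, 0.038], [0.464, 0.035], [0.508, 0.027], [0.447, -0.011], [0.486, -0.079], [0.622, -0.083], [0.538, -0.204], [0.582, -0.117], [0.682, -0.199], [0.686, -0.266], [0.643, -0.223], [0.714, -0.177]] 162.38985
[[305.0, 417.0], [298.0, 282.0], [212.0, 372.0], [201.0, 242.0], [215.0, 482.0], [203.0, 343.0]]
```

```bash
python3 - <<'E'
from geo import *
f=[cv2.cvtColor(vision.snapshot("side")[290:325,235:300],cv2.COLOR_RGB2GRAY).astype(np.float32) for _ in range(80)]
w=cv2.createHanningWindow(f[0].shape[::-1],cv2.CV_32F)
print([np.round(cv2.phaseCorrelate(f[-1],g,w)[0],2).tolist() for g in f[::2]])
print(manip.sense()["t"])
E
```

```text
[[0.04, 0.01], [-0.06, -0.0], [-0.06, -0.01], [-0.01, 0.05], [-0.01, 0.03], [0.02, 0.13], [-0.06, 0.0], [-0.03, 0.06], [-0.01, 0.01], [0.07, 0.0], [-0.03, -0.0], [0.01, 0.05], [0.05, 0.02], [-0.07, 0.07], [-0.07, 0.02], [0.02, 0.02], [-0.02, 0.01], [0.01, 0.05], [0.04, 0.12], [0.05, 0.06], [-0.02, 0.07], [-0.03, 0.04], [0.0, 0.01], [0.01, -0.02], [-0.02, 0.0], [0.03, 0.08], [0.03, 0.01], [0.04, 0.14], [0.0, 0.02], [0.0, 0.02], [0.02, 0.06], [0.02, 0.06], [0.0, 0.06], [0.01, 0.02], [0.0, 0.1], [-0.03, 0.03], [-0.01, 0.04], [-0.01, -0.01], [-0.03, 0.02], [-0.04, -0.02]]
15.75
```

The lantern is motionless: any drift is below 0.15 px over 4 s. Handing in.

```bash
python3 -c "
from station import manip
print(manip.sign_off())"
```

```text
the job is handed in; nothing more can be done
None
```

I handed the job in with the lantern hanging upright and still from the level rod, ring over the groove and about 7 cm above its plinth; the sign-off did not report a verdict.

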